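Close the wheel washer's strainer and open the suction valve

ROBOT

A 6-joint arm with a two-finger parallel gripper is mounted at the origin on the work surface. World frame = base frame: x ahead of the robot, y to its left, z up, the work surface at z = 0. Lengths are in m, angles in rad, forces in N, time in s.
With the tool pointing down it reaches from about 0.325 to 1 m from the base axis. Payload 5.1 kg.
Tool frame: the origin (TCP) lies at the very end of the fingers, on their centre line; the grasp point (between the pads) lies 19 mm behind it; z points along the fingers, y is the line along which they close (so a half turn about z gives the same grasp; the last joint's range is limited). The gripper opens to 85 mm and grips with 20 to 120 N. Pads are 22 mm wide; open, the fingers measure 114 mm over their backs; the gripper's body (76 mm by 85 mm) begins 54 mm behind the grasp point. The pads swing forward as they close: fully open they stand 13 mm farther back than shut.
Start: joints at [1.242, 0.124, 1.65, -0, 1.367, -0.083], TCP at [0.158, 0.63, 0.231] pointing down, gripper open.
Joint ranges: [-2.61, 2.61], [-1.02, 2.33], [0.03, 2.71], [-1.35, 4.49], [0.32, 2.68], [-2.91, 2.91]. Speed limits (rad/s): [2.57, 2.57, 3.14, 3.14, 3.14, 3.14].

INTERFACE

Orientations are given as a unit quaternion [w, x, y, z].
In Python, from plant import observe, camera, job_done, recognise gives the robot as it stands.
- The arm moves only by the shell command python3 -m jog 'ROWS' [FORCE]. ROWS is JSON, one flat list of numbers, 7 for each row, row after row: the turn, a rotation vector about the tool's x, y, z in rad, then the shift along the tool's x, y, z in mm, then the opening in per cent of the stroke, from 0 (shut) to 100 (fully open). In form: [ax, ay, az, x, y, z, grip, ax, ay, az, x, y, z, grip, ...]. A call has 1 to 20 rows; each row is the pose to reach, as a shift and turn from the pose commanded when the call began, along the tool's axes at that moment; what a row does not reach only later rows make up. A row lasts 1/10 s, in which the tool goes at most 50 mm and 8.59 degrees, less where a joint would pass 70% of its speed; a pose out of reach is approached as far as the arm can. A call with a gripper value outside its range is refused whole. The fingers move at their own pace and stop on an object; FORCE is the grip in N (left out, the last holds). Time passes only in rows, so rows that repeat a pose let the fingers close. It gives the time, the measured TCP pose, the force, the opening and the grip force at its end, in the units of the state.
- observe(): the state, without advancing time (a new reading comes with each control period).
- camera(name): name is "scene" or "side" or "wrist"; returns a dict with "pixels" (480x640x3 uint8, red, green, blue), "K" (3x3 intrinsics, pixels), "R" (3x3) and "t" (3): a world point X has camera coordinates R X + t. Camera axes: x right, y down, z forward; pixel columns grow to the right and rows downward; lengths in m; the calibration is good to about 2 mm. The wrist camera is an equidistant fisheye: a pixel r from the principal point sees the ray r / f radians off the axis. A picture is of the moment at which its call begins. There is no depth.
- job_done(): hands the job in; it is judged then, once.
Trained networks look in the newest picture that a camera, given by its name, has taken for a name from the list of things; names that differ only in an ending like _2 or _b are one class to them, and where a whole thing is asked for, a point or a joint stands for the part that bears it (a point fixed in the world has none). Each returns a list of dicts, best first, with "p" (0 to 1); they miss things now and then, are a little off and sometimes report something else, mostly with a low value. They report only what shows in the picture. A call takes as long as a camera call. They do not tell look-alikes from the thing itself.
- recognise(camera, name): "extent" ([left, top, right, bottom] in pixels, round what is visible of it).
The state is a dict: "time": time; "q": joint angles; "dq": joint speeds; "effort": joint torques, N m; "tcp_pos": TCP position; "eef_rot": TCP orientation; "ft_force": force on the tool from outside, world axes, zero at the start; "moment": the same for the moment, N m; "grip_width": finger opening in m; "grasp_force": force on a finger pad.
Only numpy, scipy, OpenCV 4.12 (cv2) and the standard library are available. Lean on these libraries where they do the work, as an engineer would, in place of code of your own. Each camera call takes 0.05 s, during which the arm holds its last target. There are 200 camera calls.

TASK

Put the wheel washer's pump back in service. Its orange strainer lid has only been laid loose on the pot: start its thread properly by turning it backward (anticlockwise from above) until you feel it drop, then turn it forward (clockwise) fully home against its stops. Only then swing the red suction valve lever fully open, in line with the pipe, and leave the sprayer, tin, spanner and red bin where they are.

Things in the scene. Friction and masses are not known exactly. Their poses are not given: they have to be found in the camera images.
- pump: Pump fixed to the bench. Origin: axis of its upright black strainer pot, at bench level, z up. +y runs from the pot to the blue motor (ends 370 mm out, under 185 mm high), -y to the suction valve. Pot flange: radius 66 mm, top at 120 mm; threaded neck: radius 50 mm. Two black stops on the flange by the +x and -x sides, 67 to 83 mm from the axis, tops at 146 mm.
- riser (a point): Top of the grey discharge riser, an upright pipe 130 mm from the pot's axis along the pump's +y: radius 21 mm (its nut 31 mm), reaching about 315 mm above the bench, where it elbows away over the motor; this point is at 290 mm on its axis. It leaves no room for a gripper between it and the lid.
- mouth (a point): Centre of the pot's rim, on the axis, 155 mm above the bench. Three-start right-hand thread, 22.5 mm a turn. Lid's yaw from the pump's: at the start 0.35 to 1.43 rad, lying on the thread tops, rising as it turns backward (anticlockwise); at about 1.75 rad it drops 7.5 mm into the thread; then forward (clockwise) it screws down to home at yaw 0, wings on the stops.
- lid: Loose orange strainer lid, clear window, about 0.35 kg: ring of radius 63 mm, 40 mm high, two wings along its x axis, each 14 mm thick, out to radius 89 mm, 6 to 40 mm above its underside. Origin: centre of its underside, z up: 130 to 136 mm above the bench before the drop, 128 after it, 122 at home. Turned forward without the drop it meets the stops 7 mm too high. 1 to 3 N on a wing turns it.
- wing (a point): Middle of the outer end of the lid's white-topped wing: 88 mm from the axis along the lid's -x, 23 mm above the lid's underside. It starts on the pump's -x side, swings backward towards the valve (pump's -y), where it is at the drop, and at home points along the pump's -x. The other wing is beside the riser at the drop.
- valve (a joint): Suction valve lever, rad: 0 shut (lever across the pipe, along the pump's -x), 1.571 fully open (along the pump's -y, away from the pot). Opens anticlockwise seen from above; stays where left, about 3 N at 70 mm from the stem; hard stops at both ends. Starts at 0 to 0.15.
- valve_stem (a point): Axis of the red valve lever, 138 mm from the pot's axis along the pump's -y, mid-height of the lever (136 mm above the bench). Lever: 110 mm long from this axis, 16 mm wide, 14 mm high (129 to 143 mm); pipe and union nuts beneath it reach 121 mm.
- lever_end (a point): On the red lever near its free end, 105 mm from the stem axis, at mid-height.
- sprayer: Bystander: white and green spray bottle with red trigger head, radius 35 mm, 217 mm high, head reaching 49 mm to one side. Origin: centre of its base.
- tin: Bystander: blue and silver grease tin, radius 42 mm, 76 mm high. Origin: centre of its base.
- spanner: Bystander: steel spanner lying on the bench, 190 mm long along its x, 32 mm wide, 8 mm high. Origin: about its middle, on the bench.
- bin: Bystander: red open bin of wheel hubs, 160 x 105 x 70 mm (x, y, z), hubs a little higher. Origin: centre of its base.
Mind the look-alikes: they are no part of the job. Of the things that look like the lid, the middle-sized one is meant.

How it is judged:
By the outcome, as a careful person would: the job done as asked, in the order asked, and still so for the second after the job is handed in, with the robot touching nothing.
It also fails if it takes over 64 s, if anything falls off the work surface, if the arm or the gripper's body presses on something with over 40 N, if the wrist force passes 120 N, or if a joint passes its speed limit or range.

## Working session

There is one attempt and no reset: what is moved stays moved. The work goes in short steps, Python scripts to look and compute and a shell command to move; the robot and the scene stay as the last step left them, time stands still between calls to the robot, and variables do not carry over. Pictures are saved under pics/ and viewed, at most 10 in all, crops included, and the job is handed in when it is done.

```bash
ls; mkdir -p pics; python3 - <<'E'
from plant import *
import cv2,numpy as np
for n in("scene","side"):
    c=camera(n); cv2.imwrite(f"pics/{n}0.png",c["pixels"][:,:,::-1])
    print(n,c["K"].tolist(),c["R"].round(4).tolist(),c["t"].round(4).tolist())
    for o in("lid","pump","valve","wing","lever_end","riser","mouth","valve_stem","sprayer","tin","spanner","bin"):
        try: print(o,[(np.round(r["extent"]).tolist(),round(r["p"],2)) for r in recognise(n,o)][:4])
        except Exception as e: print(o,e)
o=observe();print(o["tcp_pos"],o["eef_rot"],o["time"])
E
```

```text
pics
scene [[491.04582493368554, 0.0, 313.8088116929636], [0.0, 491.04582493368554, 246.46431009346787], [0.0, 0.0, 1.0]] [[0.7202, 0.6938, -0.0036], [0.418, -0.4381, -0.7958], [-0.5537, 0.5716, -0.6055]] [-0.3761, -0.0857, 1.7104]
lid [([233.0, 266.0, 260.0, 289.0], 0.95), ([308.0, 188.0, 351.0, 228.0], 0.73), ([334.0, 221.0, 389.0, 262.0], 0.7)]
pump [([297.0, 156.0, 426.0, 348.0], 0.64)]
valve [([300.0, 258.0, 338.0, 278.0], 0.63), ([298.0, 157.0, 424.0, 344.0], 0.52)]
wing [([333.0, 223.0, 386.0, 261.0], 0.89), ([234.0, 263.0, 258.0, 285.0], 0.73), ([306.0, 189.0, 351.0, 228.0], 0.63)]
lever_end [([300.0, 257.0, 344.0, 275.0], 0.59)]
riser [([222.0, 318.0, 301.0, 388.0], 0.75), ([300.0, 155.0, 424.0, 344.0], 0.7)]
mouth [([299.0, 157.0, 425.0, 350.0], 0.67), ([394.0, 278.0, 429.0, 317.0], 0.41)]
valve_stem []
sprayer [([307.0, 195.0, 336.0, 264.0], 0.87)]
tin [([396.0, 281.0, 429.0, 318.0], 0.7)]
spanner [([258.0, 277.0, 299.0, 315.0], 0.81), ([301.0, 156.0, 424.0, 349.0], 0.2)]
bin [([224.0, 316.0, 303.0, 386.0], 0.91), ([306.0, 194.0, 334.0, 262.0], 0.16)]
side [[619.2804474413
[... 380 characters left out ...]
0, 419.0, 329.0], 0.61)]
valve [([333.0, 250.0, 367.0, 276.0], 0.76)]
wing [([142.0, 258.0, 217.0, 307.0], 0.76), ([261.0, 339.0, 307.0, 377.0], 0.65), ([288.0, 210.0, 343.0, 248.0], 0.6)]
lever_end [([332.0, 248.0, 371.0, 275.0], 0.76), ([201.0, 148.0, 415.0, 325.0], 0.65)]
riser [([206.0, 150.0, 415.0, 325.0], 0.93)]
mouth [([200.0, 146.0, 418.0, 332.0], 0.67)]
valve_stem [([202.0, 151.0, 418.0, 326.0], 0.82)]
sprayer [([246.0, 219.0, 278.0, 310.0], 0.81)]
tin [([349.0, 223.0, 381.0, 263.0], 0.91)]
spanner [([297.0, 316.0, 367.0, 358.0], 0.57)]
bin [([397.0, 303.0, 473.0, 383.0], 0.69)]
[0.15819742 0.63041861 0.23127237] [-1.14247734e-05  1.22610137e-01  9.92454912e-01 -4.40367148e-05] 1.3
```

View pics/scene0.png

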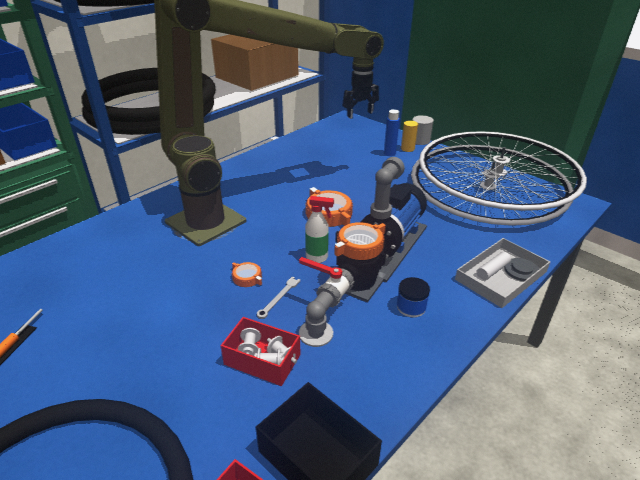

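View pics/side0.png

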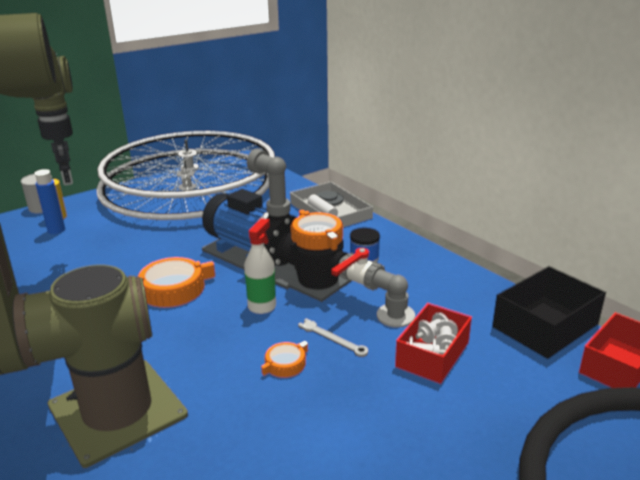

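Orange lid-like things in the scene view: a small one on the bench (247,274), a large one on the bench (329,207), and a middle-sized one on the pot (361,238). I choose the one on the pot. The lever runs from about (300,262) to (338,272), and the sprayer at (319,235) stands close by. Next, one close crop.

```bash
python3 - <<'E'
import cv2,numpy as np
a=cv2.imread("pics/scene0.png")[180:310,290:430]; b=cv2.imread("pics/side0.png")[195:325,240:380]
cv2.imwrite("pics/crop0.png",np.vstack([cv2.resize(i,None,fx=4,fy=4,interpolation=cv2.INTER_CUBIC)[:,:] for i in (a,)]+[]) )
f=lambda i:cv2.resize(i,(400,371),interpolation=cv2.INTER_CUBIC)
cv2.imwrite("pics/crop0.png",np.hstack([f(a),f(b)]))
E
```

```text
(no output)
```

View pics/crop0.png

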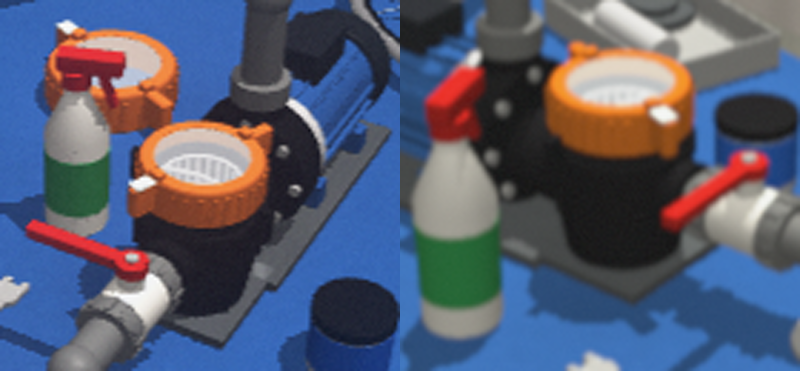

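The crop shows the middle-sized lid on the pot. Its white wing points toward the valve side in both views: scene crop (133,187), side crop (663,117). The stem is at (130,263) in the scene crop and (750,160) in the side crop, and the lever end is at (30,229) and (665,217).

```bash
cat >h.py <<'E'
import numpy as np,cv2
from plant import *
def ray(c,uv):
    K,R,t=c["K"],c["R"],c["t"]; d=R.T@np.linalg.inv(K)@np.array([*uv,1.]); return -R.T@t,d
def atz(c,uv,z):
    o,d=ray(c,uv); return o+d*(z-o[2])/d[2]
def tri(r):
    A=sum(np.eye(3)-np.outer(d,d)/(d@d) for o,d in r); b=sum((np.eye(3)-np.outer(d,d)/(d@d))@o for o,d in r); return np.linalg.solve(A,b)
E
python3 - <<'E'
from h import *
S=camera("scene");D=camera("side")
s=lambda x,y:(x/2.857+290,y/2.857+180); d=lambda x,y:((x-400)/2.857+240,y/2.857+195)
for n,a,b,z in [("lidtop",s(205,158),d(620,83),.173),("wing",s(143,184),d(663,115),.173),("otherwing",s(262,134),d(583,48),.173),("stem",s(131,261),d(750,160),.145),("lend",s(33,228),d(668,214),.143),("sprayhead",s(92,60),d(455,100),.205),("sprayTip",s(122,65),d(475,75),.2),("spraybase",s(75,225),d(460,325),.0),("pipe",(388,161),(267,154),.31)]:
    print(n,tri([ray(S,a),ray(D,b)]).round(3),atz(S,a,z).round(3),atz(D,b,z).round(3))
for n,u in [("pot",(0,0))]: pass
E
```

```text
lidtop [0.589 0.121 0.171] [0.589 0.122 0.173] [0.585 0.115 0.173]
wing [0.576 0.045 0.175] [0.573 0.05  0.173] [0.577 0.046 0.173]
otherwing [0.603 0.192 0.172] [0.604 0.192 0.173] [0.602 0.191 0.173]
stem [ 0.618 -0.017  0.144] [ 0.618 -0.016  0.145] [ 0.616 -0.02   0.145]
lend [ 0.515 -0.039  0.14 ] [ 0.518 -0.042  0.143] [ 0.512 -0.042  0.143]
sprayhead [0.428 0.132 0.206] [0.424 0.139 0.205] [0.426 0.125 0.205]
sprayTip [0.459 0.145 0.21 ] [0.447 0.159 0.2  ] [0.469 0.161 0.2  ]
spraybase [ 0.414  0.123 -0.008] [ 0.42   0.117 -0.   ] [0.408 0.113 0.   ]
pipe [0.549 0.269 0.324] [0.527 0.302 0.31 ] [0.564 0.29  0.31 ]
```

```bash
cat >>h.py <<'E'
from scipy.spatial.transform import Rotation as Ro
POT=np.array([.588,.119]); PSI=.208
def go(targets):
    "targets: (x,y,z,yaw of tool x); print turn/shift in tool axes from now"
    o=observe(); q=o["eef_rot"]; R0=Ro.from_quat([*q[1:],q[0]])
    for x,y,z,w in targets:
        Rt=Ro.from_matrix(np.array([[np.cos(w),np.sin(w),0],[np.sin(w),-np.cos(w),0],[0,0,-1]]))
        print((R0.inv()*Rt).as_rotvec().round(3).tolist(),(R0.inv().apply(np.array([x,y,z])-o["tcp_pos"])*1000).round(1).tolist())
def at(th,r,side,z):
    "beside the white wing of a lid at world yaw th; side>0 = anticlockwise side, m"
    u=-np.array([np.cos(th),np.sin(th)]); n=np.array([-u[1],u[0]]); p=POT+r*u+side*n; return (*p,z,th)
E
python3 -c "
from h import *
a=at(1.39,.078,-.035,.30);print(a);go([a])"
```

```text
(np.float64(0.5395450592231114), np.float64(0.0485647906632754), 0.3, 1.39)
[0.0, -0.0, 1.506] [-511.5, -471.6, -68.7]
```

```bash
python3 -m jog '[0,0,0.1,0,0,-40,0, 0,0,0.1,0,0,-69,0, 0,0,1.506,-511,-472,-69,0, 0,0,1.506,-511,-472,-69,0, 0,0,1.506,-511,-472,-69,0, 0,0,1.506,-511,-472,-69,0, 0,0,1.506,-511,-472,-69,0, 0,0,1.506,-511,-472,-69,0, 0,0,1.506,-511,-472,-69,0, 0,0,1.506,-511,-472,-69,0, 0,0,1.506,-511,-472,-69,0, 0,0,1.506,-511,-472,-69,0, 0,0,1.506,-511,-472,-69,0, 0,0,1.506,-511,-472,-69,0, 0,0,1.506,-511,-472,-69,0, 0,0,1.506,-511,-472,-69,0, 0,0,1.506,-511,-472,-69,0, 0,0,1.506,-511,-472,-69,0, 0,0,1.506,-511,-472,-69,0, 0,0,1.506,-511,-472,-69,0]'
python3 - <<'E'
from h import *
o=observe();print(o["tcp_pos"],o["q"],o["grip_width"],o["ft_force"],o["time"])
c=camera("wrist");cv2.imwrite("pics/w1.png",c["pixels"][:,:,::-1]);print(c["K"].tolist(),c["R"].tolist(),c["t"])
E
```

```text
time: 3.4
tcp_pos: [0.5385, 0.0494, 0.3005]
eef_rot: [-0.0, 0.768, 0.641, 0.0]
ft_force: [0.2, 1.2, -0.3]
grip_width: -0.0
grasp_force: 0.0
[0.53850624 0.04939798 0.30047612] [-7.90238239e-03 -1.53668903e-01  1.80945731e+00  1.88984793e-04
  1.48559374e+00  1.71333328e-01] -2.1497455909848794e-05 [ 0.19551146  1.21780882 -0.29967778] 3.4
[[371.64829954431775, 0.0, 313.94371418281986], [0.0, 371.64829954431775, 240.85204560791848], [0.0, 0.0, 1.0]] [[0.9843395884111146, -0.17627974879054628, 0.0010123502262215553], [-0.16903034049633797, -0.9421977748383801, 0.289295864265803], [-0.050043168148416604, -0.2849364898638778, -0.9572391958469536]] [-0.52242479  0.07952808  0.48727592]
```

View pics/w1.png

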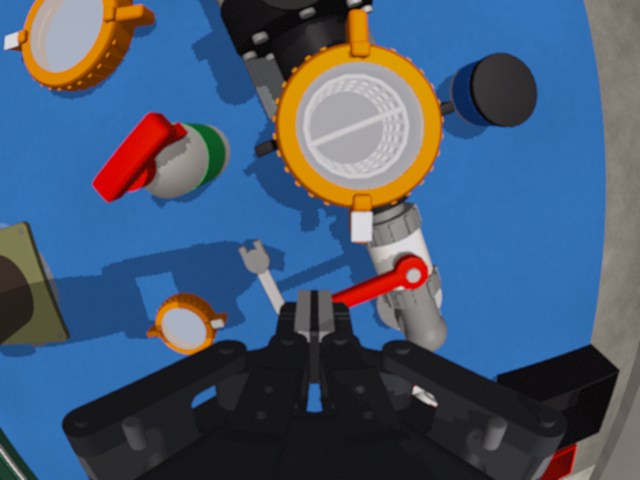

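The lid is clear to see from above: its centre is at about (358,125), the white wing's outer end at (361,240), and the other wing's end at (357,12). The stops are at (265,149) and (447,107), the stem at (413,271), and the sprayer at (185,165) points away from the work.

```bash
cat >>h.py <<'E'
def fz(c,uv,z):
    K,R,t=c["K"],c["R"],c["t"]; v=np.array([uv[0]-K[0,2],uv[1]-K[1,2]]); r=np.hypot(*v); a=r/K[0,0]
    d=R.T@np.array([*(np.sin(a)*v/r),np.cos(a)]); o=-R.T@t; return (o+d*(z-o[2])/d[2])[:2]
E
python3 - <<'E'
from h import *
c=camera("wrist")
P={n:fz(c,u,z) for n,u,z in [("lid",(358,125),.172),("wing",(361,242),.172),("other",(357,11),.172),("stopL",(262,149),.146),("stopR",(450,106),.146),("stem",(413,271),.144),("lev",(335,300),.143),("head",(168,120),.21),("headfar",(98,190),.21)]}
for k,v in P.items(): print(k,v.round(4))
d=P["other"]-P["wing"];print("lidyaw",np.arctan2(d[1],d[0]),np.linalg.norm(d),"mid",(P["other"]+P["wing"])/2)
d=P["stopR"]-P["stopL"];print("psi stops",np.arctan2(d[1],d[0]),(P["stopR"]+P["stopL"])/2,np.linalg.norm(d))
d=P["lid"]-P["stem"];print("psi stem",np.arctan2(-d[0],d[1]),np.linalg.norm(d))
E
```

```text
lid [0.5847 0.1213]
wing [0.5734 0.0334]
other [0.5995 0.2071]
stopL [0.5092 0.1158]
stopR [0.667  0.1273]
stem [ 0.6181 -0.0107]
lev [ 0.5452 -0.0258]
head [0.4608 0.1497]
headfar [0.3946 0.1167]
lidyaw 1.4216021733596005 0.1756417337047295 mid [0.58641593 0.12029013]
psi stops 0.0721924942333169 [0.58808499 0.12154723] 0.15825124873720367
psi stem 0.24811787833942783 0.13615530569291104
```

```bash
sed -i 's/POT=.*; PSI/POT=np.array([.587,.120]); PSI/' h.py; python3 -c "
from h import *
go([at(1.41,.078,-.035,.16),at(1.41,.078,-.035,.15)]+[at(t,.078,-.0215,.15) for t in np.arange(1.41,1.98,.07)])"
```

```text
[0.0, -0.0, -0.018] [-0.5, 1.5, 140.6]
[0.0, -0.0, -0.018] [-0.5, 1.4, 150.6]
[0.0, -0.0, -0.018] [-0.2, 14.9, 150.6]
[0.0, -0.0, -0.088] [-1.5, 20.5, 150.6]
[0.0, -0.0, -0.158] [-2.3, 26.1, 150.6]
[0.0, -0.0, -0.228] [-2.7, 31.7, 150.6]
[0.0, -0.0, -0.298] [-2.7, 37.4, 150.6]
[0.0, -0.0, -0.368] [-2.4, 43.0, 150.6]
[0.0, -0.0, -0.438] [-1.6, 48.7, 150.6]
[0.0, -0.0, -0.508] [-0.5, 54.2, 150.6]
[0.0, 0.0, -0.578] [1.1, 59.6, 150.6]
```

```bash
python3 -m jog '[0,0,-0.018,0,0,50,0, 0,0,-0.018,0,1,100,0, 0,0,-0.018,0,1,140,0, 0,0,-0.018,0,1,150,0, 0,0,-0.018,0,1,150,0, 0,0,-0.018,0,8,150,0, 0,0,-0.018,0,15,150,0, 0,0,-0.05,-1,17.5,150,0, 0,0,-0.088,-1.5,20.5,150,0, 0,0,-0.12,-2,23,150,0, 0,0,-0.158,-2,26,150,0, 0,0,-0.19,-2.5,29,150,0, 0,0,-0.228,-2.7,32,150,0, 0,0,-0.26,-2.7,34.5,150,0, 0,0,-0.298,-2.7,37.5,150,0, 0,0,-0.33,-2.5,40,150,0, 0,0,-0.368,-2.4,43,150,0, 0,0,-0.4,-2,46,150,0, 0,0,-0.438,-1.6,49,150,0, 0,0,-0.438,-1.6,49,150,0]'
python3 - <<'E'
from h import *
c=camera("wrist");s=camera("scene")
cv2.imwrite("pics/w2.png",np.hstack([c["pixels"][0:330,150:550,::-1],cv2.resize(s["pixels"][180:300,290:430,::-1],(385,330))]))
E
```

```text
time: 5.5
tcp_pos: [0.5891, 0.0377, 0.1529]
eef_rot: [0.002, 0.611, 0.792, 0.001]
ft_force: [0.3, 0.2, -0.2]
grip_width: -0.0002
grasp_force: 0.0
```

View pics/w2.png

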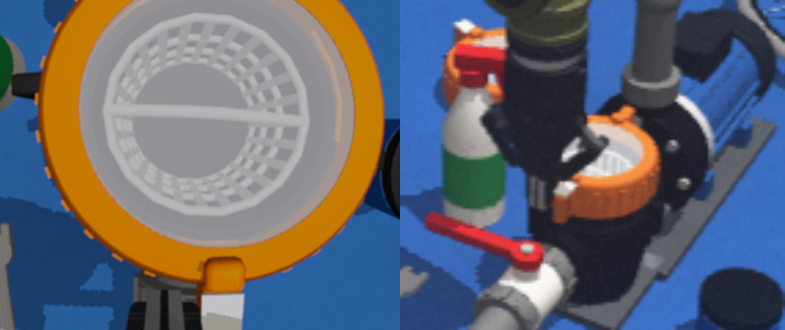

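The closed fingers (about (165,300) in the left crop) sit against the left side of the wing (about (222,300)), and the lid has turned. Next I'll measure its yaw and compute the continuing arc.

```bash
python3 - <<'E'
from h import *
c=camera("wrist")
for z in(.170,.176): 
    a=fz(c,(372,297),z);e=[fz(c,(150+x,y),z) for x,y in((42,115),(384,112))]
    print(z,a,"yaw",np.arctan2(*(POT-a)[::-1]),np.linalg.norm(POT-a),"dia",np.linalg.norm(e[1]-e[0]),(e[0]+e[1])/2)
go([at(t,.078,-.0215,.15) for t in np.arange(1.76,2.09,.06)])
E
```

```text
0.17 [0.60653448 0.05636737] yaw 1.8686520892741125 0.06656355457256946 dia 0.12438961569342992 [0.58723785 0.1235185 ]
0.176 [0.60477268 0.05887886] yaw 1.8537711474317218 0.06365266626159086 dia 0.11843985250843335 [0.58639904 0.12281804]
[0.002, 0.001, 0.067] [3.4, -6.7, 1.6]
[0.002, 0.001, 0.007] [1.9, -2.0, 1.6]
[0.002, 0.001, -0.053] [0.7, 2.7, 1.7]
[0.002, 0.001, -0.113] [-0.2, 7.4, 1.7]
[0.002, 0.001, -0.173] [-0.8, 12.3, 1.7]
[0.002, 0.001, -0.233] [-1.1, 17.1, 1.7]
```

```bash
python3 -m jog '[0.002,0.001,-0.03,1,1,0,0, 0.002,0.001,-0.053,0.7,2.7,0,0, 0.002,0.001,-0.08,0.3,5,0,0, 0.002,0.001,-0.113,-0.2,7.4,0,0, 0.002,0.001,-0.14,-0.5,10,0,0, 0.002,0.001,-0.173,-0.8,12.3,0,0, 0.002,0.001,-0.173,-0.8,12.3,0,0]'
python3 - <<'E'
from h import *
c=camera("wrist");s=camera("scene");d=camera("side")
print(observe()["ft_force"])
cv2.imwrite("pics/w3.png",np.hstack([c["pixels"][0:330,150:550,::-1],cv2.resize(d["pixels"][195:325,260:380,::-1],(385,330))]))
E
```

```text
time: 6.35
tcp_pos: [0.5993, 0.0403, 0.1503]
eef_rot: [-0.001, 0.54, 0.842, -0.0]
ft_force: [-0.2, 0.1, -0.7]
grip_width: 0.0002
grasp_force: 0.0
[ 0.39880699 -0.16889999  0.04714087]
```

View pics/w3.png

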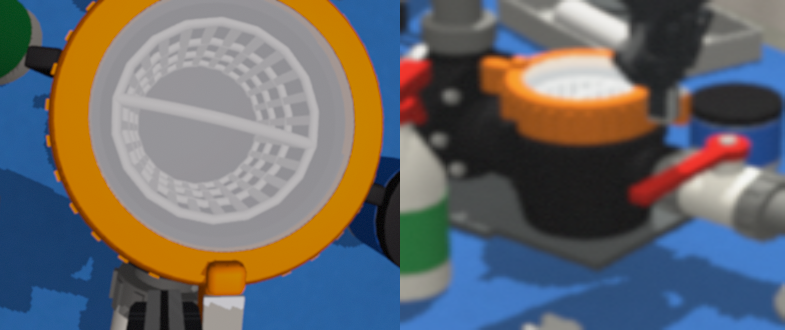

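The lid's outer diameter shrank from 342 to 332 px although the camera is lower, so it has dropped into the thread; the wing is at (225,300). Next I hop the fingers to the other side of the wing.

```bash
python3 -c "
from h import *
go([at(1.98,.078,-.030,.15),at(2.0,.078,-.03,.20),at(2.0,.078,.037,.20),at(2.0,.078,.037,.15),at(2.0,.078,.0225,.15)])"
```

```text
[-0.002, -0.001, 0.021] [0.1, -9.3, 0.3]
[-0.002, -0.001, 0.001] [-0.4, -7.8, -49.7]
[-0.002, -0.001, 0.001] [-0.5, 59.2, -49.9]
[-0.002, -0.001, 0.001] [-0.5, 59.3, 0.1]
[-0.002, -0.001, 0.001] [-0.5, 44.8, 0.2]
```

```bash
python3 -m jog '[0,0,0,0,-8,0,0, 0,0,0,0,-8,-30,0, 0,0,0,0,-8,-50,0, 0,0,0,0,25,-50,0, 0,0,0,0,59,-50,0, 0,0,0,0,59,-50,0, 0,0,0,0,59,-20,0, 0,0,0,0,59,0,0, 0,0,0,0,59,0,0, 0,0,0,0,52,0,0, 0,0,0,0,47,0,0, 0,0,0,0,47,0,0]'
python3 -c "
from h import *
go([at(t,.078,.0215,.15) for t in np.arange(2.0,.19,-.1)])"
```

```text
time: 7.7
tcp_pos: [0.6418, 0.0594, 0.1522]
eef_rot: [0.0, 0.54, 0.842, 0.0]
ft_force: [-0.5, 0.5, -0.3]
grip_width: 0.0002
grasp_force: 0.0
[0.0, -0.0, 0.0] [-0.1, -3.1, 2.2]
[0.0, -0.0, 0.1] [-1.8, -11.0, 2.2]
[0.0, -0.0, 0.2] [-2.8, -19.0, 2.2]
[0.0, -0.0, 0.3] [-3.0, -27.1, 2.2]
[0.0, -0.0, 0.4] [-2.3, -35.2, 2.2]
[0.0, -0.0, 0.5] [-0.8, -43.1, 2.2]
[0.0, -0.0, 0.6] [1.4, -50.9, 2.2]
[0.0, -0.0, 0.7] [4.4, -58.4, 2.2]
[0.0, -0.0, 0.8] [8.2, -65.6, 2.2]
[0.0, -0.0, 0.9] [12.6, -72.3, 2.2]
[0.0, -0.0, 1.0] [17.7, -78.6, 2.2]
[0.0, -0.0, 1.1] [23.4, -84.4, 2.2]
[0.0, -0.0, 1.2] [29.6, -89.5, 2.2]
[0.0, -0.0, 1.3] [36.4, -94.0, 2.2]
[0.0, -0.0, 1.4] [43.5, -97.8, 2.2]
[0.0, -0.0, 1.5] [51.0, -100.9, 2.2]
[0.0, -0.0, 1.6] [58.7, -103.2, 2.2]
[0.0, -0.0, 1.7] [66.7, -104.7, 2.2]
[0.0, -0.0, 1.8] [74.7, -105.4, 2.2]
```

```bash
python3 -m jog '[0,0,0.05,-1,-7,0,0, 0,0,0.1,-1.8,-11,0,0, 0,0,0.2,-2.8,-19,0,0, 0,0,0.3,-3,-27,0,0, 0,0,0.4,-2.3,-35,0,0, 0,0,0.5,-0.8,-43,0,0, 0,0,0.6,1.4,-51,0,0, 0,0,0.7,4.4,-58.5,0,0, 0,0,0.8,8.2,-65.5,0,0, 0,0,0.9,12.6,-72.3,0,0, 0,0,1.0,17.7,-78.6,0,0, 0,0,1.1,23.4,-84.4,0,0, 0,0,1.2,29.6,-89.5,0,0, 0,0,1.3,36.4,-94,0,0, 0,0,1.4,43.5,-98,0,0, 0,0,1.5,51,-101,0,0, 0,0,1.6,58.7,-103,0,0, 0,0,1.6,58.7,-103,0,0]'
python3 -c "
from h import *
go([at(t,.078,.0215,.15) for t in np.arange(.4,.09,-.04)])"
```

```text
time: 9.5
tcp_pos: [0.5237, 0.0707, 0.1517]
eef_rot: [-0.0, 0.98, 0.2, -0.0]
ft_force: [-0.3, -0.2, 0.4]
grip_width: -0.0003
grasp_force: 0.0
[-0.0, 0.0, 0.002] [-0.5, 0.7, 1.7]
[-0.0, 0.0, 0.042] [-1.3, -2.4, 1.7]
[-0.0, 0.0, 0.082] [-1.9, -5.6, 1.7]
[-0.0, 0.0, 0.122] [-2.5, -8.8, 1.7]
[-0.0, 0.0, 0.162] [-2.9, -12.0, 1.7]
[-0.0, 0.0, 0.202] [-3.1, -15.2, 1.7]
[-0.0, 0.0, 0.242] [-3.3, -18.4, 1.7]
[-0.0, 0.0, 0.282] [-3.3, -21.7, 1.7]
```

```bash
python3 -m jog '[0,0,0.04,-1.3,-2.4,0,0, 0,0,0.08,-1.9,-5.6,0,0, 0,0,0.12,-2.5,-8.8,0,0, 0,0,0.16,-2.9,-12,0,0, 0,0,0.16,-2.9,-12,0,0, 0,0,0.16,-2.9,-12,0,0]'
python3 - <<'E'
from h import *
c=camera("wrist");d=camera("side")
o=observe();print(o["ft_force"],o["moment"])
cv2.imwrite("pics/w4.png",np.hstack([c["pixels"][0:330,150:550,::-1],cv2.resize(d["pixels"][195:325,260:380,::-1],(385,330))]))
E
```

```text
time: 10.1
tcp_pos: [0.5167, 0.08, 0.1511]
eef_rot: [-0.0, 0.993, 0.121, -0.001]
ft_force: [0.3, -0.1, -1.2]
grip_width: -0.0002
grasp_force: 0.0
[-0.6253541   0.36184911 -0.70340542] [ 0.00714575 -0.00477903  0.02198971]
```

View pics/w4.png

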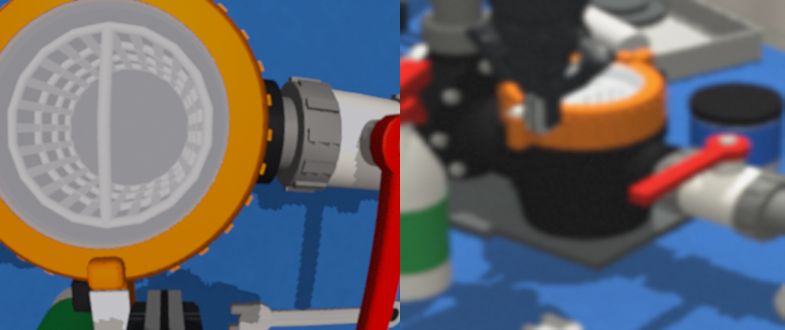

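The wing (about (107,300)) is close beside the black stop (82,295), with the fingers (165,300) pushing it. I go on in small steps until the force rises.

```bash
python3 -m jog '[0,0,0.03,-0.3,-2.4,0,0, 0,0,0.05,-0.4,-4,0,0, 0,0,0.05,-0.4,-4,0,0]'; python3 -m jog '[0,0,0.02,-0.2,-1.6,0,0, 0,0,0.04,-0.3,-3.2,0,0, 0,0,0.04,-0.3,-3.2,0,0, 0,0,0.04,-0.3,-3.2,0,0]'
```

```text
time: 10.5
tcp_pos: [0.515, 0.084, 0.1506]
eef_rot: [-0.0, 0.995, 0.096, -0.001]
ft_force: [-0.1, 0.7, 0.4]
grip_width: -0.0003
grasp_force: 0.0
time: 10.9
tcp_pos: [0.5143, 0.0849, 0.1507]
eef_rot: [0.002, 0.997, 0.075, -0.001]
ft_force: [0.2, -8.7, 0.4]
grip_width: -0.0001
grasp_force: 4.1
```

```bash
python3 -m jog '[0,0,0,0,-1.5,0,0, 0,0,0,0,-1.5,0,0, 0,0,0,0,-1.5,0,0]'; python3 -m jog '[0,0,0,0,8,0,0, 0,0,0,0,14,0,0, 0,0,0,0,16,-50,0, 0,0,0,0,16,-100,0, 0,0,0,0,16,-140,0, 0,0,0,0,16,-140,0, 0,0,0,0,16,-140,0]'
python3 - <<'E'
from h import *
c=camera("wrist");d=camera("scene")
cv2.imwrite("pics/w5.png",np.hstack([c["pixels"][0:330,150:550,::-1],cv2.resize(d["pixels"][180:300,290:430,::-1],(385,330))]))
E
```

```text
time: 11.2
tcp_pos: [0.5143, 0.0852, 0.1509]
eef_rot: [0.004, 0.997, 0.075, -0.001]
ft_force: [1.0, -13.4, 1.1]
grip_width: -0.0001
grasp_force: 6.0
time: 11.9
tcp_pos: [0.5171, 0.0728, 0.2919]
eef_rot: [-0.0, 0.997, 0.075, 0.0]
ft_force: [-0.2, 0.5, -0.7]
grip_width: -0.0001
grasp_force: 0.0
```

View pics/w5.png

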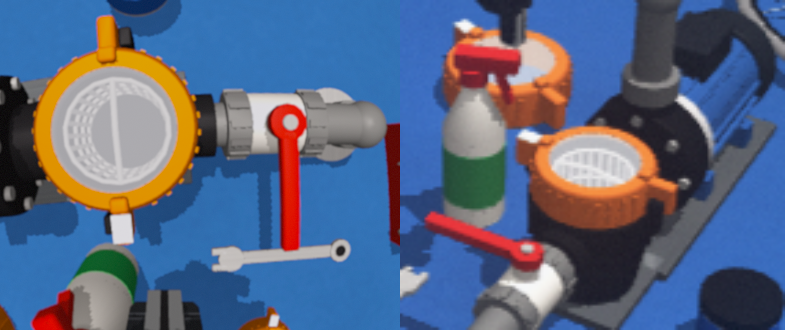

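The lid sits with its wings at (107,20) and (121,240), against the black stops. The lever is still shut, from stem (287,122) to end (290,248). I check the lid's height against the earlier picture by its apparent diameter, at 161 px.

```bash
python3 - <<'E'
from h import *
c=camera("wrist");o=-c["R"].T@c["t"]; print("cam",o)
for z in(.162,.169):
    e=[fz(c,(150+x,y),z) for x,y in((35,131),(197,128))]; w=[fz(c,(150+x,y),z) for x,y in((121,243),(107,15))]
    d=w[1]-w[0]; print(z,"dia",np.linalg.norm(e[1]-e[0]),"wings",np.linalg.norm(d),"yaw",np.arctan2(d[1],d[0]),sum(w)/2,sum(e)/2)
st=fz(c,(150+287,122),.145);le=fz(c,(150+290,250),.143);print("stem",st,"lev",le, np.linalg.norm(le-st),np.arctan2(*(st-le)[::-1]))
# wing height by triangulation scene/side later; lid ring by colour fit
im=c["pixels"];h=cv2.cvtColor(im,cv2.COLOR_RGB2HSV)
m=cv2.inRange(h,(8,150,120),(25,255,255));m[:, :170]=0;m[250:]=0;m[:,360:]=0
ys,xs=np.nonzero(m);pts=[]
for z in(.162,.165,.169):
    P=np.array([fz(c,(x,y),z) for x,y in zip(xs,ys)]);cc=(P.min(0)+P.max(0))/2
    print(z,"x-extent along row centre", np.ptp(P[np.abs(P[:,0]-cc[0])<.006][:,1]))
E
```

```text
cam [0.58961246 0.08373432 0.4317747 ]
0.162 dia 0.1196309975051927 wings 0.17243095440628206 yaw 0.2009999679604155 [0.58576082 0.12050836] [0.58650936 0.11978293]
0.169 dia 0.1165268629146544 wings 0.16795678883703788 yaw 0.20099996796041553 [0.58586076 0.11955416] [0.58658988 0.11884756]
stem [ 0.61415938 -0.01041884] lev [ 0.5105134  -0.03716605] 0.10704159463803194 0.2525529586574663
0.162 x-extent along row centre 0.12617303146465894
0.165 x-extent along row centre 0.12476993809708856
0.169 x-extent along row centre 0.12289914694032802
```

The lid is home: yaw 0.20 against the pump's 0.21, with its top at 162 mm. Now the valve.

```bash
python3 -c "
import h
from h import *
h.POT=np.array([.6156,-.015])
go([at(.21,.08,-.042,.25),at(.21,.08,-.042,.131)]+[at(t,.08,-.0225,.131) for t in np.arange(.21,1.85,.1)])"
```

```text
[-0.001, 0.006, -0.059] [3.6, 64.6, 38.1]
[-0.001, 0.006, -0.059] [4.3, 64.7, 157.1]
[-0.001, 0.006, -0.059] [5.4, 84.2, 157.0]
[-0.002, 0.006, -0.159] [4.1, 92.4, 157.0]
[-0.002, 0.006, -0.259] [3.5, 100.7, 157.0]
[-0.002, 0.006, -0.359] [3.8, 109.0, 157.0]
[-0.003, 0.006, -0.459] [4.9, 117.2, 157.0]
[-0.003, 0.005, -0.559] [6.9, 125.3, 157.0]
[-0.003, 0.005, -0.659] [9.6, 133.2, 157.0]
[-0.003, 0.005, -0.759] [13.1, 140.7, 156.9]
[-0.004, 0.005, -0.859] [17.3, 147.8, 156.9]
[-0.004, 0.005, -0.959] [22.3, 154.5, 156.8]
[-0.004, 0.005, -1.059] [27.8, 160.7, 156.8]
[-0.005, 0.004, -1.159] [34.0, 166.3, 156.8]
[-0.005, 0.004, -1.259] [40.7, 171.2, 156.7]
[-0.005, 0.004, -1.359] [47.8, 175.4, 156.7]
[-0.005, 0.004, -1.459] [55.4, 178.9, 156.6]
[-0.006, 0.004, -1.559] [63.2, 181.7, 156.6]
[-0.006, 0.003, -1.659] [71.3, 183.6, 156.5]
```

```bash
python3 -m jog '[0,0,-0.059,4,35,0,0, 0,0,-0.059,4,65,0,0, 0,0,-0.059,4,65,40,0, 0,0,-0.059,4,65,85,0, 0,0,-0.059,4,65,125,0, 0,0,-0.059,4,65,152,0, 0,0,-0.059,4,65,155,0, 0,0,-0.059,4,65,155,0, 0,0,-0.059,4,65,155,0]'
python3 -c "
import h
from h import *
h.POT=np.array([.6156,-.015])
go([at(t,.08,-.0225,.131) for t in np.arange(.21,1.85,.1)])"
```

```text
time: 12.95
tcp_pos: [0.5309, 0.009, 0.137]
eef_rot: [-0.0, 0.995, 0.105, 0.0]
ft_force: [0.8, -0.7, 0.1]
grip_width: -0.0002
grasp_force: 0.0
[-0.0, -0.0, -0.0] [-2.2, 18.7, 6.0]
[-0.0, -0.0, -0.1] [-4.0, 26.7, 6.0]
[-0.0, -0.0, -0.2] [-5.0, 35.0, 6.0]
[-0.0, -0.0, -0.3] [-5.2, 43.3, 6.0]
[-0.0, -0.0, -0.4] [-4.6, 51.6, 6.0]
[-0.0, -0.0, -0.5] [-3.2, 59.8, 6.0]
[-0.0, -0.0, -0.6] [-0.9, 67.8, 6.0]
[-0.0, -0.0, -0.7] [2.2, 75.5, 6.0]
[-0.0, -0.0, -0.8] [6.0, 82.9, 6.0]
[-0.0, -0.0, -0.9] [10.5, 89.8, 6.0]
[-0.0, -0.0, -1.0] [15.7, 96.3, 6.0]
[-0.0, -0.0, -1.1] [21.5, 102.2, 6.0]
[-0.0, -0.0, -1.2] [27.9, 107.6, 6.0]
[-0.0, -0.0, -1.3] [34.8, 112.2, 6.0]
[0.0, -0.0, -1.4] [42.1, 116.2, 6.0]
[0.0, -0.0, -1.5] [49.7, 119.3, 6.0]
[0.0, -0.0, -1.6] [57.7, 121.8, 6.0]
```

```bash
python3 -m jog '[0,0,0,-2,10,3,0, 0,0,0,-2,18.7,3,0, 0,0,-0.1,-4,26.7,3,0, 0,0,-0.2,-5,35,3,0, 0,0,-0.3,-5.2,43.3,3,0, 0,0,-0.4,-4.6,51.6,3,0, 0,0,-0.5,-3.2,59.8,3,0, 0,0,-0.6,-1,67.8,3,0, 0,0,-0.7,2.2,75.5,3,0, 0,0,-0.8,6,83,3,0, 0,0,-0.9,10.5,90,3,0, 0,0,-1.0,15.7,96.3,3,0, 0,0,-1.1,21.5,102.2,3,0, 0,0,-1.2,28,107.6,3,0, 0,0,-1.3,35,112.2,3,0, 0,0,-1.4,42,116.2,3,0, 0,0,-1.45,46,118,3,0, 0,0,-1.45,46,118,3,0]'
python3 -c "
import h
from h import *
h.POT=np.array([.6156,-.015])
go([at(t,.08,-.0225,.131) for t in np.arange(1.62,1.92,.04)])"
```

```text
time: 14.75
tcp_pos: [0.6001, -0.0977, 0.1333]
eef_rot: [-0.0, 0.675, 0.738, -0.0]
ft_force: [-0.7, 0.1, 1.5]
grip_width: 0.0002
grasp_force: 0.5
[-0.001, -0.0, 0.039] [1.9, -2.9, 2.3]
[-0.001, -0.0, -0.001] [0.9, 0.3, 2.3]
[-0.001, -0.0, -0.041] [0.1, 3.5, 2.3]
[-0.001, -0.0, -0.081] [-0.6, 6.8, 2.3]
[-0.001, -0.0, -0.121] [-1.2, 10.0, 2.3]
[-0.001, -0.0, -0.161] [-1.6, 13.3, 2.3]
[-0.001, -0.0, -0.201] [-1.9, 16.7, 2.3]
[-0.001, -0.0, -0.241] [-2.1, 20.0, 2.3]
```

```bash
python3 -m jog '[0,0,-0.04,0,3.5,0,0, 0,0,-0.08,-0.6,6.8,0,0, 0,0,-0.12,-1.2,10,0,0, 0,0,-0.12,-1.2,10,0,0]'; python3 -m jog '[0,0,-0.02,-0.2,2,0,0, 0,0,-0.02,-0.2,2,0,0, 0,0,-0.02,-0.2,2,0,0]'
```

```text
time: 15.15
tcp_pos: [0.6097, -0.0984, 0.133]
eef_rot: [-0.0, 0.63, 0.776, -0.001]
ft_force: [-1.9, -1.2, 2.0]
grip_width: 0.0002
grasp_force: 1.2
time: 15.45
tcp_pos: [0.6115, -0.0972, 0.1325]
eef_rot: [-0.001, 0.622, 0.783, -0.001]
ft_force: [-2.7, -2.9, 2.1]
grip_width: -0.0003
grasp_force: 1.8
```

```bash
python3 -m jog '[0,0,-0.02,-0.3,2,0,0, 0,0,-0.02,-0.3,2,0,0, 0,0,-0.02,-0.3,2,0,0]'; python3 -m jog '[0,0,-0.02,-0.3,2,0,0, 0,0,-0.02,-0.3,2,0,0, 0,0,-0.02,-0.3,2,0,0]'
```

```text
time: 15.75
tcp_pos: [0.6136, -0.0966, 0.1323]
eef_rot: [-0.001, 0.614, 0.789, -0.0]
ft_force: [-2.3, -2.9, 2.5]
grip_width: 0.0001
grasp_force: 1.5
time: 16.05
tcp_pos: [0.6144, -0.0968, 0.1322]
eef_rot: [-0.002, 0.606, 0.796, -0.002]
ft_force: [-6.2, -3.2, 5.2]
grip_width: -0.0001
grasp_force: 4.4
```

```bash
python3 -m jog '[0,0,0,0,2,0,0, 0,0,0,0,2,0,0, 0,0,0,0,2,0,0]'; python3 -m jog '[0,0,0,0,1.5,0,0, 0,0,0,0,1.5,0,0, 0,0,0,0,1.5,0,0]'
```

```text
time: 16.35
tcp_pos: [0.6148, -0.0967, 0.132]
eef_rot: [-0.004, 0.606, 0.796, -0.003]
ft_force: [-11.6, -5.6, 7.4]
grip_width: -0.0001
grasp_force: 7.7
time: 16.65
tcp_pos: [0.615, -0.0966, 0.132]
eef_rot: [-0.005, 0.606, 0.796, -0.005]
ft_force: [-16.3, -6.0, 9.9]
grip_width: -0.0
grasp_force: 10.2
```

The lever is against its hard stop. I back off, rise and look.

```bash
python3 -m jog '[0,0,0,0,-10,0,0, 0,0,0,0,-16,0,0, 0,0,0,0,-16,-40,0, 0,0,0,0,-16,-85,0, 0,0,0,0,-16,-130,0, 0,0,0,0,-16,-170,0, 0,0,0,0,-16,-170,0, 0,0,0,0,-16,-170,0]'
python3 - <<'E'
from h import *
c=camera("wrist");d=camera("scene")
cv2.imwrite("pics/w6.png",np.hstack([c["pixels"][0:400,150:550,::-1],cv2.resize(d["pixels"][150:300,280:430,::-1],(400,400))]))
E
```

```text
time: 17.45
tcp_pos: [0.6046, -0.0995, 0.3035]
eef_rot: [0.0, 0.606, 0.796, 0.0]
ft_force: [-0.3, 0.0, -0.4]
grip_width: 0.0
grasp_force: 0.0
```

View pics/w6.png

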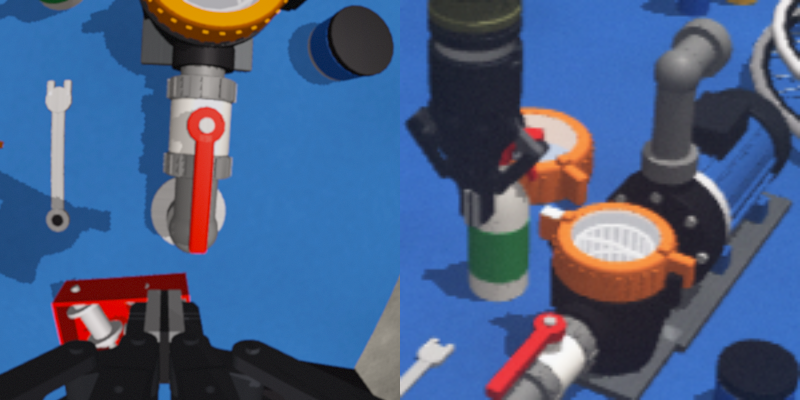

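The lever lies along the pipe, from stem (205,125) to end (198,250). In the scene view the lid is home at (615,240), the bystanders have not moved, and the gripper touches nothing.

```bash
python3 -c "
from plant import *
print(job_done())"
```

```text
the job is handed in; nothing more can be done
None
```

I turned the lid backward until it dropped into its thread, screwed it home against its stops, then swung the suction valve lever to its open stop in line with the pipe. The job was handed in at about 18 s, with no sign of the sprayer, tin, spanner or bin being touched.

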